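Sort stripped alternator and starter parts into trays

ROBOT

A 6-joint arm with a two-finger parallel gripper is mounted at the origin on the work surface. World frame = base frame: x ahead of the robot, y to its left, z up, the work surface at z = 0. Lengths are in m, angles in rad, forces in N, time in s.
With the tool pointing down it reaches from about 0.3 to 0.875 m from the base axis. Payload 6.4 kg.
Tool frame: the origin (TCP) lies at the very end of the fingers, on their centre line; the grasp point (between the pads) lies 19 mm behind it; z points along the fingers, y is the line along which they close (so a half turn about z gives the same grasp; the last joint's range is limited). The gripper opens to 85 mm and grips with 20 to 120 N. Pads are 22 mm wide; open, the fingers measure 114 mm over their backs; the gripper's body (76 mm by 85 mm) begins 54 mm behind the grasp point. The pads swing forward as they close: fully open they stand 13 mm farther back than shut.
Start: joints at [0.965, 0.181, 1.607, -0, 1.354, -0.206], TCP at [0.224, 0.53, 0.204] pointing down, gripper open.
Joint ranges: [-2.99, 2.99], [-0.89, 2.07], [0.3, 2.58], [-1.14, 4.28], [0, 2.63], [-3.12, 3.12]. Speed limits (rad/s): [2.57, 2.57, 3.01, 3.14, 3.14, 3.14].

INTERFACE

Orientations are given as a unit quaternion [w, x, y, z].
In Python, from bench import ctrl, camera, calibration, order, outline_of gives the robot as it stands.
- The arm moves only by the tool move_arm, never from a script. Its argument "series" is a list that holds one entry, the list of rows, each a list of 5 numbers: the opening, from 0 (shut) to 1 (fully open), then the shift along the tool's x, y, z in mm, then the turn about the tool's z in rad. A call has exactly 10 rows; each row is the pose to reach, as a shift and turn from the pose commanded when the call began, along the tool's axes at that moment; what a row does not reach only later rows make up. A row lasts 1/12 s, in which the tool goes at most 41.7 mm and 7.16 degrees, less where a joint would pass 70% of its speed; a pose out of reach is approached as far as the arm can. A call with a gripper value outside its range is refused whole. The fingers move at their own pace and stop on an object; the grip force is fixed at half the most. Time passes only in rows, so rows that repeat a pose let the fingers close, or fill a call up. It gives the time, the measured TCP pose, the force, the opening and the grip force at its end, in the units of the state.
- ctrl.get_obs(): the state, without advancing time (a new reading comes with each control period).
- camera(name): name is "side" or "top"; returns (picture, depth): 480x640x3 uint8, blue, green, red; 480x640 float32, m along the optical axis (not along the pixel's ray), 0 where there is no reading.
- calibration(name): a dict with "intrinsics" (3x3 intrinsics, pixels), "rvec" (rotation vector, rad) and "tvec" (3), from world to camera coordinates, as OpenCV has them. Camera axes: x right, y down, z forward; pixel columns grow to the right and rows downward; lengths in m; the calibration is good to about 2 mm. A picture is of the moment at which its call begins. calibration takes no time and is no camera call.
- order.hand_in(): hands the job in; it is judged then, once.
Trained networks look in the newest picture that a camera, given by its name, has taken for a name from the list of things; names that differ only in an ending like _2 or _b are one class to them, and where a whole thing is asked for, a point or a joint stands for the part that bears it (a point fixed in the world has none). Each returns a list of dicts, best first, with "conf" (0 to 1); they miss things now and then, are a little off and sometimes report something else, mostly with a low value. They report only what shows in the picture. A call takes as long as a camera call. They do not tell look-alikes from the thing itself.
- outline_of(target, camera): "region" (480x640 bool, what is visible of it) and "bbox" ([centre column, centre row, width, height] in pixels, round what is visible of it).
The state is a dict: "time_s": time; "q": joint angles; "dq": joint speeds; "joint_efforts": joint torques, N m; "eef_pos": TCP position; "eef_rot": TCP orientation; "wrist_force": force on the tool from outside, world axes, zero at the start; "torque": the same for the moment, N m; "opening": opening from 0.0 (shut) to 1.0 (fully open); "grasp_force": force on a finger pad.
Only numpy, scipy, OpenCV 4.12 (cv2) and the standard library are available. Lean on these libraries where they do the work, as an engineer would, in place of code of your own. Each camera call takes 0.05 s, during which the arm holds its last target. There are 200 camera calls.

TASK

Sort the parts on the bench: put both ball bearings in the blue tray, both belt pulleys in the yellow tray and the starter solenoid in the red tray. Each must end up inside its tray, resting squarely on the tray's floor the same way up as it stands now (the solenoid upright, nothing stacked on another part or leaning on a rim). Leave the steel socket and the green tin where they stand.

Things in the scene. Friction and masses are not known exactly. Their poses are not given: they have to be found in the camera images.
- bearing_black: larger ball bearing, a steel disc lying flat with a black seal ring on top, 52 mm diameter, 16 mm high (solid: the bore is only marked). Stands on its flat end on the bench. Origin: centre of its underside; z is its axis, up.
- bearing_orange: smaller ball bearing, a steel disc lying flat with an orange seal ring on top, 40 mm diameter, 14 mm high (solid: the bore is only marked). Stands on its flat end on the bench. Origin: centre of its underside; z is its axis, up.
- pulley_silver: larger alternator belt pulley, bare silver aluminium with a V groove round its middle and five dark spots around a black bore spot on top, 60 mm diameter over both flanges (each flange rim 7 mm high), 26 mm high. Stands on its flat end on the bench. Origin: centre of its underside; z is its axis, up.
- pulley_black: smaller alternator belt pulley, black with a V groove round its middle and a steel-coloured bore spot on top, 48 mm diameter over both flanges (each flange rim 7 mm high), 30 mm high. Stands on its flat end on the bench. Origin: centre of its underside; z is its axis, up.
- solenoid: starter solenoid standing upright: steel cylinder 44 mm diameter and 46 mm high, on it a black cap 40 mm diameter and 9 mm high, with two copper terminal studs on top, 65 mm high in all. Stands on its flat end on the bench. Origin: centre of its underside; z is its axis, up.
- tray_blue: blue sheet-metal parts tray held to the bench by magnetic feet (it does not move), 130 x 170 mm outside, 18 mm high in all, walls 4 mm and floor 4 mm thick, inside 122 x 162 mm. Origin: centre of its underside; x across its short side, y along its long side, z up.
- tray_yellow: yellow sheet-metal parts tray held to the bench by magnetic feet (it does not move), 130 x 170 mm outside, 18 mm high in all, walls 4 mm and floor 4 mm thick, inside 122 x 162 mm. Origin: centre of its underside; x across its short side, y along its long side, z up.
- tray_red: red sheet-metal parts tray held to the bench by magnetic feet (it does not move), 130 x 170 mm outside, 18 mm high in all, walls 4 mm and floor 4 mm thick, inside 122 x 162 mm. Origin: centre of its underside; x across its short side, y along its long side, z up.
- socket: bystander, to be left alone: a plain steel spanner socket, 30 mm diameter, 36 mm high, with a black square hole marked on top, loose. Stands on its flat end on the bench. Origin: centre of its underside; z is its axis, up.
- tin: bystander, to be left alone: a small round green tin with a white disc on its lid, 53 mm diameter, 29 mm high, loose. Stands on its flat end on the bench. Origin: centre of its underside; z is its axis, up.
Mind the look-alikes: they are no part of the job. What is shaped like the pulley_black but brown or turquoise is not meant.

How it is judged:
By the outcome, as a careful person would: the job done as asked, in the order asked, and still so for the second after the job is handed in, with the robot touching nothing.
It also fails if it takes over 128 s, if anything falls off the work surface, if the arm or the gripper's body presses on something with over 40 N, if the wrist force passes 120 N, or if a joint passes its speed limit or range.

## Working session

There is one attempt and no reset: what is moved stays moved. The work goes in short steps, Python scripts to look and compute and a tool call to move; the robot and the scene stay as the last step left them, time stands still between calls to the robot, and variables do not carry over. Pictures are saved under pics/ and viewed, at most 14 in all, crops included, and the job is handed in when it is done.

Besides the shell and the picture viewer there is one more tool, called by a JSON object that holds its "method" and its "body", one argument or row to a line. move_arm: Moves the arm, as the interface text tells. Its arguments: {"type":"object","properties":{"series":{"type":"array","items":{"type":"array","items":{"type":"array","items":{"type":"number"}}}}},"required":["series"]}

```bash
mkdir -p pics; cat > h.py <<'E'
import numpy as np,cv2
from bench import ctrl,camera,calibration,order,outline_of
def cloud(name,d):
    c=calibration(name);K=np.array(c["intrinsics"]);R=cv2.Rodrigues(np.array(c["rvec"],float))[0];t=np.array(c["tvec"],float).ravel()
    v,u=np.mgrid[:480,:640]
    P=np.stack([(u-K[0,2])*d/K[0,0],(v-K[1,2])*d/K[1,1],d],-1)
    return (P-t)@R
E
python3 - <<'E'
from h import *
for n in("top","side"):
    p,d=camera(n);cv2.imwrite(f"pics/{n}0.png",p);np.save(n+"d.npy",d)
    W=cloud(n,d)
    for k in ["bearing_black","bearing_orange","pulley_silver","pulley_black","solenoid","tray_blue","tray_yellow","tray_red","socket","tin"]:
        for o in outline_of(k,n)[:4]:
            r=o["region"]&(d>0);Q=W[r]
            if len(Q)<5: continue
            z=np.percentile(Q[:,2],95);T=Q[Q[:,2]>z-.006]
            print(n,k,round(o["conf"],2),np.round(o["bbox"]),"z",round(z,3),"mid",np.round((T.min(0)+T.max(0))[:2]/2,3),"ext",np.round(np.ptp(T,0)[:2],3))
s=ctrl.get_obs();print(s["eef_pos"],s["eef_rot"],s["opening"],s["time_s"])
E
```

```text
top bearing_black 0.65 [431. 270.  28.  28.] z 0.02 mid [ 0.434 -0.199] ext [0.049 0.051]
top bearing_orange 0.79 [498. 296.  21.  18.] z 0.018 mid [ 0.385 -0.324] ext [0.037 0.039]
top pulley_silver 0.87 [306. 250.  30.  27.] z 0.029 mid [0.481 0.052] ext [0.059 0.059]
top pulley_black 0.96 [247. 327.  26.  25.] z 0.033 mid [0.329 0.171] ext [0.047 0.047]
top pulley_black 0.9 [203. 311.  29.  25.] z 0.033 mid [0.359 0.259] ext [0.047 0.047]
top pulley_black 0.9 [353. 320.  22.  24.] z 0.033 mid [ 0.345 -0.033] ext [0.046 0.046]
top pulley_black 0.84 [260. 283.  29.  23.] z 0.033 mid [0.418 0.145] ext [0.047 0.047]
top solenoid 0.63 [204. 269.  28.  22.] z 0.062 mid [0.449 0.258] ext [0.036 0.035]
top tray_blue 0.89 [202. 186.  91.  78.] z 0.017 mid [0.614 0.261] ext [0.156 0.189]
top tray_blue 0.47 [498. 296.  22.  19.] z 0.018 mid [ 0.385 -0.325] ext [0.037 0.039]
top tray_yellow 0.58 [328. 168.  93.  72.] z 0.018 mid [0.645 0.01 ] ext [0.136 0.174]
top tray_red 0.83 [456. 180.  99.  80.] z 0.018 mid [ 0.613 -0.248] ext [0.156 0.189]
top tray_red 0.31 [375. 270.  21.  24.] z 0.032 
[... 929 characters left out ...]
d 0.48 [347. 256.  28.  28.] z 0.029 mid [0.483 0.05 ] ext [0.062 0.058]
side tray_blue 0.73 [401. 331. 114.  78.] z 0.018 mid [0.616 0.26 ] ext [0.158 0.189]
side tray_yellow 0.77 [282. 287. 105.  70.] z 0.019 mid [0.646 0.008] ext [0.141 0.177]
side tray_red 0.93 [204. 238. 100.  50.] z 0.019 mid [ 0.616 -0.251] ext [0.158 0.19 ]
side socket 0.57 [490. 277.  16.  24.] z 0.038 mid [0.385 0.34 ] ext [0.033 0.029]
side tin 0.92 [311. 228.  26.  18.] z 0.032 mid [ 0.443 -0.083] ext [0.053 0.053]
side tin 0.74 [203. 238.  98.  54.] z 0.019 mid [ 0.615 -0.251] ext [0.159 0.19 ]
[0.22379743 0.52968852 0.20410143] [1.01924444e-05 1.98556983e-01 9.80089345e-01 8.87520992e-06] 0.9992556461176162 1.1
```

View pics/top0.png

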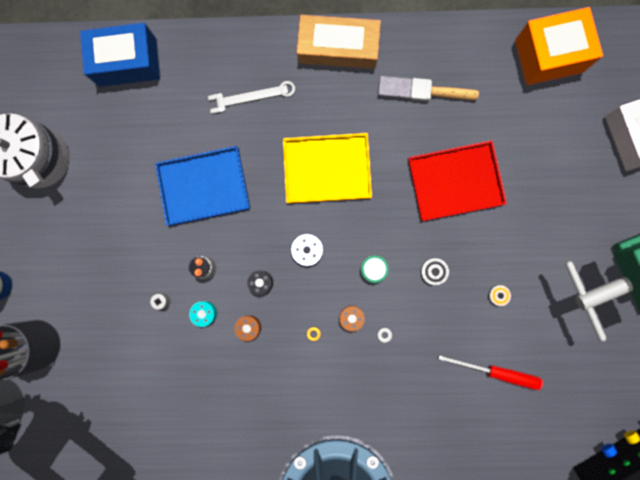

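```bash
python3 - <<'E'
from h import *
p=cv2.imread("pics/side0.png");cv2.imwrite("pics/side0c.png",cv2.resize(p[150:400,130:530],None,fx=2,fy=2,interpolation=cv2.INTER_CUBIC))
p=cv2.imread("pics/top0.png")
for u,v in((247,327),(203,311),(353,320),(260,283)): print(u,v,p[v-12:v+12,u-10:u+10].reshape(-1,3).mean(0).round(), p[v-8,u], p[v,u-8])
s=ctrl.get_obs();
E
```

```text
247 327 [100. 130. 181.] [ 74 122 192] [129 122 132]
203 311 [209. 209.  67.] [238 239   0] [174 171  93]
353 320 [113. 145. 195.] [118 137 182] [ 94 134 200]
260 283 [106. 100. 101.] [75 70 69] [130 123 121]
```

View pics/side0c.png

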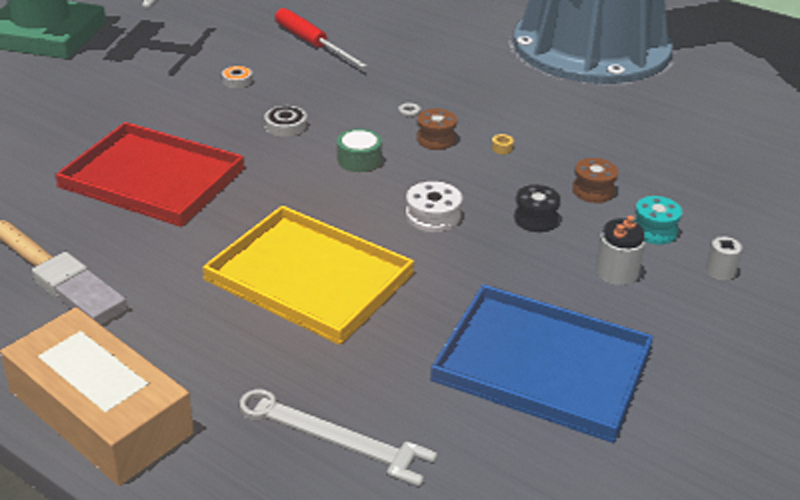

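The black-painted pulley is the one near pixel (260,283), at about (0.418, 0.145). The other three pulley hits are brown (247,327 and 353,320) and turquoise (203,311). Bearings are at (435,270) and (500,296), the silver pulley at (307,250), and the solenoid at (202,268). I'll turn the tool so its y lies along world x and set off for the black bearing.

{"method": "move_arm", "body": {
  "series": [
    [[1, -239, -295, 50, 1.17], [1, -239, -295, 50, 1.17], [1, -239, -295, 50, 1.17], [1, -239, -295, 50, 1.17], [1, -239, -295, 50, 1.17], [1, -239, -295, 50, 1.17], [1, -239, -295, 50, 1.17], [1, -239, -295, 50, 1.17], [1, -239, -295, 50, 1.17], [1, -239, -295, 50, 1.17]]
  ]
}}

```text
time_s: 1.93
eef_pos: [0.3303, 0.1601, 0.1537]
eef_rot: [0.001, 0.711, 0.703, -0.001]
wrist_force: [0.8, 0.3, 0.8]
opening: 1.001
grasp_force: 0.0
```

```bash
python3 - <<'E'
from h import *
p=cv2.imread("pics/top0.png");d=np.load("topd.npy");W=cloud("top",d)
print("bench z",np.median(W[380:400,380:430,2]))
h=cv2.cvtColor(p,cv2.COLOR_BGR2HSV)
for n,(u,v),(a,b) in(("blue",(202,186),(95,125)),("yellow",(328,168),(20,35)),("red",(456,180),(-1,8))):
    m=np.zeros(d.shape,bool);m[v-50:v+50,u-58:u+58]=1
    m&=(((h[...,0]>=a)&(h[...,0]<=b))|((n=="red")&(h[...,0]>170)))&(h[...,1]>140)&(d>0)
    print(n,cv2.minAreaRect((W[m][:,:2]*1000).astype(np.float32)))
E
```

```text
bench z 2.2168765247757884e-05
blue ((614.0462646484375, 261.77740478515625), (130.6544952392578, 169.90003967285156), 10.542986869812012)
yellow ((647.3997802734375, 8.5780029296875), (136.06649780273438, 173.49383544921875), 2.1057379245758057)
red ((614.0572509765625, -252.0223846435547), (132.45230102539062, 177.9820098876953), 10.305327415466309)
```

{"method": "move_arm", "body": {
  "series": [
    [[1, -363, 105, 60, 0], [1, -363, 105, 60, 0], [1, -363, 105, 60, 0], [1, -363, 105, 60, 0], [1, -363, 105, 60, 0], [1, -363, 105, 60, 0], [1, -363, 105, 60, 0], [1, -363, 105, 60, 0], [1, -363, 105, 60, 0], [1, -363, 105, 60, 0]]
  ]
}}

```text
time_s: 2.77
eef_pos: [0.4361, -0.2036, 0.0938]
eef_rot: [0.001, 0.708, 0.706, -0.0]
wrist_force: [0.8, -0.0, 0.3]
opening: 0.999
grasp_force: 0.0
```

```bash
python3 -c "
from h import *
camera('top');s=ctrl.get_obs();print(s['eef_pos'],s['eef_rot'],s['q'])"
```

```text
[ 0.43549956 -0.20205386  0.09371687] [ 5.74296861e-04  7.08078416e-01  7.06133545e-01 -2.09781306e-04] [-6.81904017e-01  1.03421931e-01  1.93785753e+00 -6.03343589e-04
  1.09921490e+00 -6.78879750e-01]
```

{"method": "move_arm", "body": {
  "series": [
    [[1, 1, 0, 25, 0], [1, 2, 0, 50, 0], [1, 2, 0, 65, 0], [1, 2, 0, 75, 0], [1, 2, 0, 82, 0], [1, 2, 0, 87, 0], [1, 2, 0, 90, 0], [1, 2, 0, 90, 0], [1, 2, 0, 90, 0], [1, 2, 0, 90, 0]]
  ]
}}

```text
time_s: 3.65
eef_pos: [0.4351, -0.1964, 0.0049]
eef_rot: [0.001, 0.707, 0.707, 0.0]
wrist_force: [-0.3, -0.0, 0.1]
opening: 0.999
grasp_force: 0.0
```

{"method": "move_arm", "body": {
  "series": [
    [[1, -3, 0, 2, 0], [1, -3, 0, 2, 0], [0, -3, 0, 2, 0], [0, -3, 0, 2, 0], [0, -3, 0, 2, 0], [0, -3, 0, 2, 0], [0, -3, 0, 2, 0], [0, -3, 0, 2, 0], [0, -3, 0, 2, 0], [0, -3, 0, 2, 0]]
  ]
}}

```text
time_s: 4.48
eef_pos: [0.4345, -0.199, 0.0021]
eef_rot: [-0.0, 0.707, 0.707, -0.0]
wrist_force: [0.0, 0.3, 0.3]
opening: -0.002
grasp_force: 0.0
```

```bash
python3 - <<'E'
from h import *
p,d=camera("side");W=cloud("side",d)
for o in outline_of("bearing_black","side")[:2]:
    Q=W[o["region"]&(d>0)];print(o["conf"],o["bbox"],np.round(np.percentile(Q,[5,50,95],axis=0),3))
cv2.imwrite("pics/s1.png",cv2.resize(p[140:270,200:360],None,fx=4,fy=4,interpolation=cv2.INTER_CUBIC))
E
```

```text
0.48 [272.6, 210.0, 21.6, 12.8] [[ 0.421 -0.22   0.004]
 [ 0.445 -0.195  0.016]
 [ 0.459 -0.178  0.02 ]]
```

View pics/s1.png

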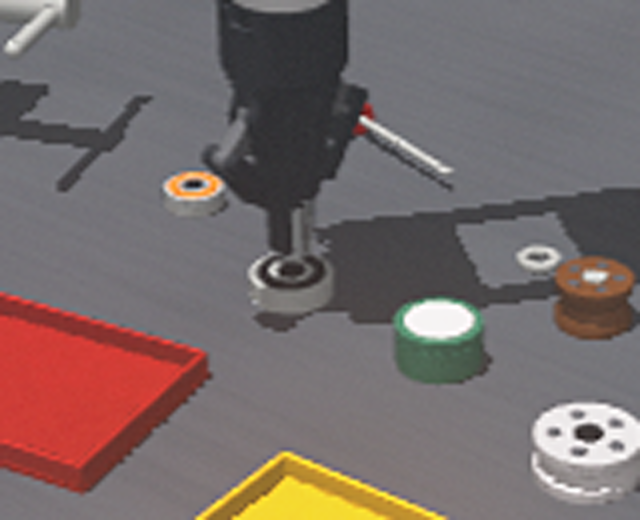

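```bash
python3 - <<'E'
from h import *
for n,(u0,u1,v0,v1) in (("side",(255,292,180,222)),("top",(405,455,240,300))):
    p,d=camera(n);W=cloud(n,d)
    w=W[v0:v1,u0:u1];q=d[v0:v1,u0:u1]>0
    for lo,hi in((.004,.012),(.013,.023),(.024,.034),(.035,.05)):
        Q=w[q&(w[...,2]>lo)&(w[...,2]<hi)]
        if len(Q): print(n,lo,len(Q),np.round(Q.min(0),3),np.round(Q.max(0),3),np.round(np.median(Q,0),3))
    cv2.imwrite(f"pics/z_{n}.png",cv2.resize(p[v0-10:v1+10,u0-10:u1+10],None,fx=9,fy=9,interpolation=cv2.INTER_CUBIC))
a=cv2.imread("pics/z_side.png");b=cv2.imread("pics/z_top.png");h=560
cv2.imwrite("pics/z1.png",np.hstack([cv2.resize(a,(395,h)),cv2.resize(b,(395,h))]))
E
```

```text
side 0.004 96 [ 0.289 -0.316  0.004] [ 0.491 -0.143  0.012] [ 0.449 -0.194  0.006]
side 0.013 185 [ 0.375 -0.312  0.013] [ 0.463 -0.177  0.021] [ 0.44  -0.198  0.017]
side 0.024 7 [ 0.434 -0.208  0.029] [ 0.446 -0.19   0.034] [ 0.44  -0.196  0.032]
side 0.035 55 [ 0.426 -0.209  0.035] [ 0.451 -0.187  0.05 ] [ 0.442 -0.192  0.043]
top 0.004 31 [ 0.382 -0.237  0.004] [ 0.496 -0.144  0.007] [ 0.48  -0.164  0.004]
```

View pics/z1.png

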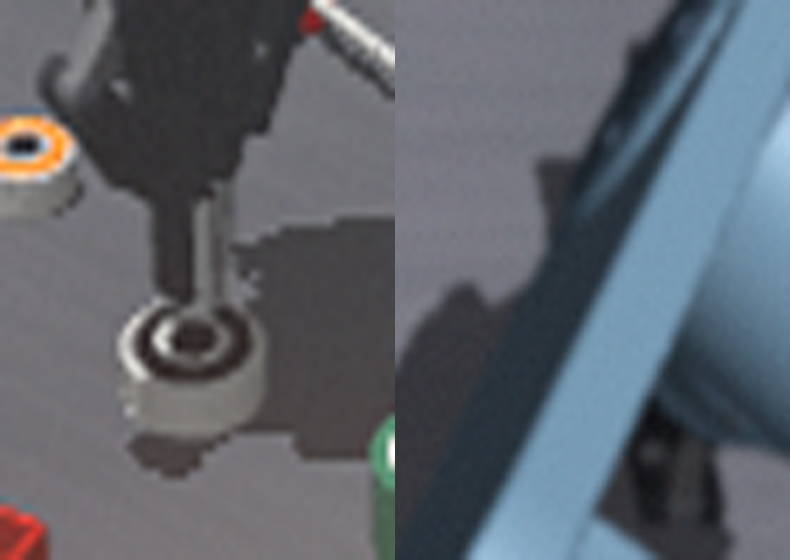

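```bash
python3 - <<'E'
from h import *
c=calibration("side");s=ctrl.get_obs();print(s["eef_pos"],s["eef_rot"],s["opening"],s["wrist_force"])
for z in(.002,.016,.03,.045): print(z,cv2.projectPoints(np.array([[.4345,-.199,z]]),np.array(c["rvec"]),np.array(c["tvec"]),np.array(c["intrinsics"]),None)[0].ravel())
p,d=camera("side");W=cloud("side",d)
for v in range(190,222,2): print(v,[tuple(np.round(W[v,u]*1000).astype(int)) for u in(268,271,274,277,280)])
E
```

```text
[ 0.43447394 -0.19898365  0.00207984] [-1.98585554e-05  7.06762220e-01  7.07451175e-01 -6.17292792e-06] -0.0007147688106347776 [-0.89790237  0.06137749  0.37381846]
0.002 [273.47125834 213.1804751 ]
0.016 [273.28427354 208.32756635]
0.03 [273.09512273 203.41844201]
0.045 [272.89001451 198.09516715]
190 [(np.int64(462), np.int64(-190), np.int64(82)), (np.int64(448), np.int64(-192), np.int64(76)), (np.int64(438), np.int64(-191), np.int64(72)), (np.int64(431), np.int64(-188), np.int64(69)), (np.int64(334), np.int64(-261), np.int64(3))]
192 [(np.int64(461), np.int64(-191), np.int64(76)), (np.int64(446), np.int64(-194), np.int64(69)), (np.int64(439), np.int64(-190), np.int64(67)), (np.int64(432), np.int64(-187), np.int64(65)), (np.int64(342), np.int64(-254), np.int64(3))]
194 [(np.int64(445), np.int64(-205), np.int64(59)), (np.int64(449), np.int64(-192), np.int64(65)), (np.int64(441), np.int64(-189), np.int64(63)), (np.int64(428), np.int64(-191), np.int64(56)), (np.int64(350), np.int64(-248), np.int64(2))]
196 [(np.int64(449), np.int64(-201), np.int64(57)), (np.int64(448), np.int64(-193),
[... 2320 characters left out ...]
int64(459), np.int64(-195), np.int64(7)), (np.int64(452), np.int64(-192), np.int64(5)), (np.int64(449), np.int64(-185), np.int64(6)), (np.int64(444), np.int64(-179), np.int64(6)), (np.int64(433), np.int64(-180), np.int64(0))]
218 [(np.int64(1307), np.int64(566), np.int64(703)), (np.int64(454), np.int64(-190), np.int64(1)), (np.int64(450), np.int64(-185), np.int64(1)), (np.int64(447), np.int64(-177), np.int64(2)), (np.int64(442), np.int64(-171), np.int64(2))]
220 [(np.int64(467), np.int64(-189), np.int64(2)), (np.int64(456), np.int64(-189), np.int64(-4)), (np.int64(455), np.int64(-180), np.int64(-1)), (np.int64(450), np.int64(-175), np.int64(-1)), (np.int64(450), np.int64(-165), np.int64(2))]
```

The side picture shows the shut fingertips at row ~204 (z about 0.028), above the bearing. The bearing hasn't moved, at (272,208). So the real fingertips end about 26 mm above the reported TCP. I'll open and go correspondingly lower.

{"method": "move_arm", "body": {
  "series": [
    [[1, 0, 0, -5, 0], [1, 0, 0, -5, 0], [1, 0, 0, -5, 0], [1, 0, 0, -5, 0], [1, 0, 0, -5, 0], [1, 0, 0, -5, 0], [1, 0, 0, 0, 0], [1, 0, 0, 8, 0], [1, 0, 0, 14, 0], [1, 0, 0, 14, 0]]
  ]
}}

```text
time_s: 5.57
eef_pos: [0.4332, -0.198, -0.0137]
eef_rot: [-0.002, 0.707, 0.707, -0.0]
wrist_force: [0.6, 0.2, -0.3]
opening: 1.004
grasp_force: 0.0
```

```bash
python3 - <<'E'
from h import *
p,d=camera("side");s=ctrl.get_obs();print(s["eef_pos"],s["opening"],s["wrist_force"])
cv2.imwrite("pics/s2.png",cv2.resize(p[160:240,220:320],None,fx=6,fy=6,interpolation=cv2.INTER_CUBIC))
E
```

```text
[ 0.4335638  -0.19825317 -0.013149  ] 1.00077265004422 [ 0.1503119  -1.1003898   0.03082871]
```

View pics/s2.png

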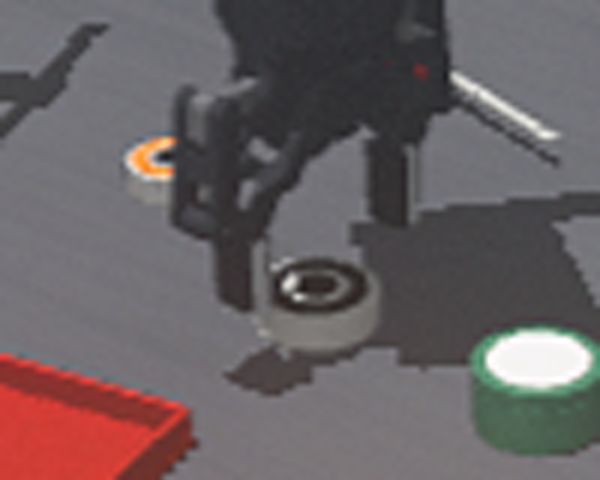

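Front fingertip (240,310 in the crop) is still well above its shadow, with clear room below. Lowering 12 mm more and closing.

{"method": "move_arm", "body": {
  "series": [
    [[1, 0, 0, 6, 0], [1, 0, 0, 12, 0], [1, 0, 0, 12, 0], [0.7, 0, 0, 12, 0], [0.4, 0, 0, 12, 0], [0.4, 0, 0, 12, 0], [0, 0, 0, 12, 0], [0, 0, 0, 12, 0], [0, 0, 0, 12, 0], [0, 0, 0, 12, 0]]
  ]
}}

```text
time_s: 6.45
eef_pos: [0.4349, -0.1993, -0.0231]
eef_rot: [0.0, 0.707, 0.707, 0.0]
wrist_force: [-1.5, 0.9, 5.2]
opening: 0.579
grasp_force: 61.1
```

{"method": "move_arm", "body": {
  "series": [
    [[0, 0, 0, -30, 0], [0, 0, 0, -65, 0], [0, 0, 0, -100, 0], [0, 32, 11, -110, 0], [0, 67, 23, -110, 0], [0, 102, 35, -110, 0], [0, 140, 48, -110, 0], [0, 178, 61, -110, 0], [0, 216, 75, -110, 0], [0, 254, 88, -110, 0]]
  ]
}}

```text
time_s: 7.28
eef_pos: [0.5226, 0.0571, 0.0863]
eef_rot: [0.0, 0.707, 0.707, 0.0]
wrist_force: [0.9, -1.3, -1.4]
opening: 0.571
grasp_force: 62.9
```

{"method": "move_arm", "body": {
  "series": [
    [[0, 38, 13, 0, 0], [0, 76, 26, 0, 0], [0, 114, 40, 0, 0], [0, 152, 53, 0, 0], [0, 190, 66, 0, 0], [0, 215, 76, 0, 0], [0, 235, 82, 0, 0], [0, 243, 85, 20, 0], [0, 243, 85, 40, 0], [0, 243, 85, 50, 0]]
  ]
}}

```text
time_s: 8.12
eef_pos: [0.6052, 0.2986, 0.0332]
eef_rot: [-0.001, 0.706, 0.708, -0.002]
wrist_force: [-0.5, 0.0, -2.0]
opening: 0.575
grasp_force: 62.9
```

```bash
python3 - <<'E'
from h import *
p,d=camera("side");s=ctrl.get_obs();print(s["eef_pos"],s["eef_rot"],s["opening"],s["grasp_force"],s["wrist_force"])
cv2.imwrite("pics/s3.png",p[180:420,260:560])
E
```

```text
[0.60388206 0.29757517 0.03139001] [-0.00159987  0.70653767  0.70766712 -0.00303491] 0.5780570269132714 62.924383878707886 [-1.60598734 -0.7417928  -3.15738287]
```

View pics/s3.png

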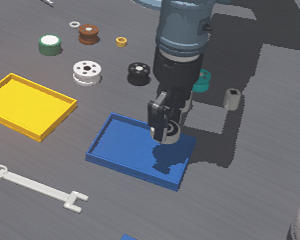

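Held above the blue tray's right half. Lowering, then a small opening.

{"method": "move_arm", "body": {
  "series": [
    [[0, 0, 0, 15, 0], [0, 0, 0, 28, 0], [0, 0, 0, 36, 0], [0, 0, 0, 42, 0], [0, 0, 0, 46, 0], [0, 0, 0, 48, 0], [0, 0, 0, 49, 0], [0, 0, 0, 49, 0], [0, 0, 0, 49, 0], [0, 0, 0, 49, 0]]
  ]
}}

```text
time_s: 9.0
eef_pos: [0.6075, 0.2983, -0.0123]
eef_rot: [0.0, 0.707, 0.707, 0.0]
wrist_force: [0.1, -0.2, -1.6]
opening: 0.577
grasp_force: 62.9
```

{"method": "move_arm", "body": {
  "series": [
    [[0, 0, 0, 3, 0], [0, 0, 0, 6, 0], [0, 0, 0, 6, 0], [0.65, 0, 0, 6, 0], [0.75, 0, 0, 6, 0], [0.8, 0, 0, 6, 0], [0.8, 0, 0, 6, 0], [0.8, 0, 0, -5, 0], [0.8, 0, 0, -35, 0], [0.8, 0, 0, -70, 0]]
  ]
}}

```text
time_s: 9.83
eef_pos: [0.6047, 0.2974, 0.0557]
eef_rot: [-0.001, 0.707, 0.707, -0.002]
wrist_force: [1.0, 0.6, 0.6]
opening: 0.803
grasp_force: 0.0
```

```bash
python3 - <<'E'
from h import *
p,d=camera("side");W=cloud("side",d);s=ctrl.get_obs();print(s["eef_pos"],s["opening"])
for o in outline_of("bearing_black","side")[:2]:
    Q=W[o["region"]&(d>0)];print(o["conf"],o["bbox"],np.round(np.percentile(Q,[5,50,95],axis=0),3))
E
```

```text
[0.61083357 0.29951032 0.06626639] 0.8002837294487344
0.8 [419.9, 331.9, 30.9, 25.4] [[0.589 0.273 0.006]
 [0.615 0.297 0.02 ]
 [0.632 0.317 0.023]]
```

{"method": "move_arm", "body": {
  "series": [
    [[0.9, -20, -7, -20, 0], [0.9, -55, -19, -30, 0], [0.9, -92, -32, -30, 0], [0.9, -130, -46, -30, 0], [0.9, -168, -59, -30, 0], [0.9, -206, -73, -30, 0], [0.9, -244, -86, -30, 0], [0.9, -282, -99, -30, 0], [0.9, -320, -113, -30, 0], [0.9, -358, -126, -30, 0]]
  ]
}}

```text
time_s: 10.77
eef_pos: [0.4807, -0.0616, 0.088]
eef_rot: [0.001, 0.707, 0.708, 0.0]
wrist_force: [0.2, -0.6, -1.0]
opening: 0.9
grasp_force: 0.0
```

{"method": "move_arm", "body": {
  "series": [
    [[0.9, -38, -14, 0, 0], [0.9, -76, -27, 0, 0], [0.9, -114, -40, 0, 0], [0.9, -152, -54, 0, 0], [0.9, -190, -67, 0, 0], [0.9, -225, -80, 10, 0], [0.9, -250, -90, 25, 0], [0.9, -266, -94, 45, 0], [0.9, -266, -94, 60, 0], [0.9, -266, -94, 70, 0]]
  ]
}}

```text
time_s: 11.6
eef_pos: [0.3868, -0.3269, 0.0163]
eef_rot: [-0.0, 0.708, 0.707, 0.0]
wrist_force: [-0.2, 0.7, -0.1]
opening: 0.899
grasp_force: 0.0
```

{"method": "move_arm", "body": {
  "series": [
    [[0.9, 0, 0, 5, 0], [0.9, 0, 0, 10, 0], [0.9, 0, 0, 10, 0], [0.9, 0, 0, 10, 0], [0.9, 0, 0, 10, 0], [0.9, 0, 0, 10, 0], [0.9, 0, 0, 10, 0], [0.9, 0, 0, 10, 0], [0.9, 0, 0, 10, 0], [0.9, 0, 0, 10, 0]]
  ]
}}

```text
time_s: 12.43
eef_pos: [0.3877, -0.3261, 0.0072]
eef_rot: [0.0, 0.707, 0.707, -0.0]
wrist_force: [0.7, -0.3, -0.4]
opening: 0.899
grasp_force: 0.0
```

```bash
python3 - <<'E'
from h import *
p,d=camera("side");s=ctrl.get_obs();print(s["eef_pos"],s["eef_rot"],s["opening"],s["q"])
cv2.imwrite("pics/s4.png",cv2.resize(p[150:220,210:300],None,fx=6,fy=6,interpolation=cv2.INTER_CUBIC))
E
```

```text
[ 0.38761572 -0.32606859  0.00716057] [ 4.61769831e-05  7.06756749e-01  7.07456638e-01 -1.73185545e-05] 0.8997335382277485 [-9.34072597e-01  3.08198482e-01  1.90774385e+00 -2.56924867e-05
  9.25553848e-01 -9.35046939e-01]
```

View pics/s4.png

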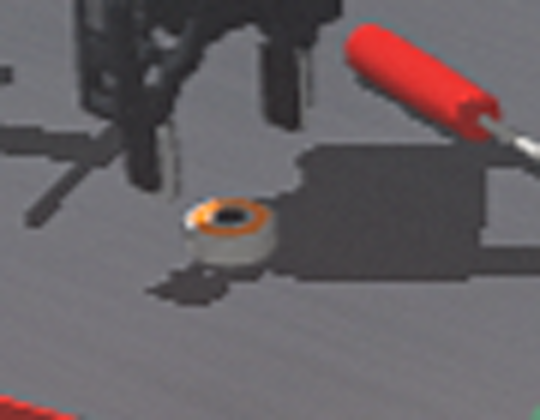

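The orange bearing (230,230 in the crop) sits between the fingers. Down 28 mm, then close.

{"method": "move_arm", "body": {
  "series": [
    [[0.9, 0, 0, 12, 0], [0.9, 0, 0, 22, 0], [0.9, 0, 0, 28, 0], [0.9, 0, 0, 28, 0], [0.9, 0, 0, 28, 0], [0.5, 0, 0, 28, 0], [0.3, 0, 0, 28, 0], [0, 0, 0, 28, 0], [0, 0, 0, 28, 0], [0, 0, 0, 28, 0]]
  ]
}}

```text
time_s: 13.32
eef_pos: [0.388, -0.3265, -0.02]
eef_rot: [0.0, 0.707, 0.708, -0.0]
wrist_force: [-0.6, 1.6, 5.2]
opening: 0.427
grasp_force: 59.3
```

{"method": "move_arm", "body": {
  "series": [
    [[0, 0, 0, -30, 0], [0, 0, 0, -65, 0], [0, 0, 0, -100, 0], [0, 32, 14, -110, 0], [0, 67, 28, -110, 0], [0, 102, 43, -110, 0], [0, 138, 59, -110, 0], [0, 174, 74, -110, 0], [0, 210, 90, -110, 0], [0, 245, 104, -110, 0]]
  ]
}}

```text
time_s: 14.15
eef_pos: [0.4921, -0.079, 0.0896]
eef_rot: [0.001, 0.707, 0.707, 0.0]
wrist_force: [0.5, -0.3, -1.1]
opening: 0.427
grasp_force: 60.2
```

{"method": "move_arm", "body": {
  "series": [
    [[0, 35, 15, 0, 0], [0, 70, 30, 0, 0], [0, 105, 45, 0, 0], [0, 140, 60, 0, 0], [0, 175, 75, 0, 0], [0, 210, 90, 0, 0], [0, 245, 105, 0, 0], [0, 275, 118, 0, 0], [0, 295, 126, 0, 0], [0, 303, 130, 0, 0]]
  ]
}}

```text
time_s: 14.98
eef_pos: [0.6215, 0.2255, 0.0891]
eef_rot: [-0.0, 0.706, 0.708, 0.001]
wrist_force: [-0.8, -0.2, -1.2]
opening: 0.429
grasp_force: 60.2
```

{"method": "move_arm", "body": {
  "series": [
    [[0, 0, 0, 10, 0], [0, 0, 0, 30, 0], [0, 0, 0, 50, 0], [0, 0, 0, 65, 0], [0, 0, 0, 75, 0], [0, 0, 0, 80, 0], [0, 0, 0, 85, 0], [0, 0, 0, 90, 0], [0, 0, 0, 92, 0], [0, 0, 0, 92, 0]]
  ]
}}

```text
time_s: 15.82
eef_pos: [0.6212, 0.2222, -0.0029]
eef_rot: [0.0, 0.707, 0.707, 0.0]
wrist_force: [-0.7, 1.0, 0.4]
opening: 0.427
grasp_force: 60.2
```

{"method": "move_arm", "body": {
  "series": [
    [[0, 0, 0, 6, 0], [0, 0, 0, 10, 0], [0, 0, 0, 13, 0], [0, 0, 0, 13, 0], [0.5, 0, 0, 13, 0], [0.6, 0, 0, 13, 0], [0.7, 0, 0, 13, 0], [0.7, 0, 0, 13, 0], [0.7, 0, 0, -10, 0], [0.7, 0, 0, -40, 0]]
  ]
}}

```text
time_s: 16.65
eef_pos: [0.618, 0.2216, 0.0341]
eef_rot: [-0.002, 0.707, 0.707, -0.003]
wrist_force: [1.1, -0.0, -1.1]
opening: 0.703
grasp_force: 0.0
```

```bash
python3 - <<'E'
from h import *
p,d=camera("side");W=cloud("side",d);s=ctrl.get_obs();print(s["eef_pos"],s["opening"])
for k in("bearing_black","bearing_orange","pulley_silver","pulley_black"):
  for o in outline_of(k,"side")[:1+3*(k=="pulley_black")]:
    Q=W[o["region"]&(d>0)];print(k,o["conf"],o["bbox"],np.round(np.percentile(Q,[5,50,95],axis=0),3).tolist())
cv2.imwrite("pics/s5.png",cv2.resize(p[230:400,320:520],None,fx=3,fy=3,interpolation=cv2.INTER_CUBIC))
E
```

```text
[0.62380334 0.22282233 0.04320388] 0.6982374524100705
bearing_black 0.57 [418.4, 331.4, 27.9, 25.9] [[0.589, 0.275, 0.007], [0.616, 0.297, 0.021], [0.633, 0.318, 0.023]]
bearing_orange 0.61 [382.1, 321.7, 20.7, 17.4] [[0.608, 0.207, 0.007], [0.628, 0.224, 0.018], [0.641, 0.238, 0.021]]
pulley_silver 0.6 [346.7, 253.9, 26.6, 25.4] [[0.46, 0.027, 0.003], [0.493, 0.055, 0.026], [0.51, 0.076, 0.029]]
pulley_black 0.62 [204.6, 237.5, 98.3, 56.4] [[0.549, -0.334, 0.003], [0.615, -0.253, 0.006], [0.683, -0.167, 0.019]]
pulley_black 0.58 [428.4, 240.6, 21.8, 23.9] [[0.309, 0.147, 0.002], [0.342, 0.171, 0.027], [0.354, 0.189, 0.032]]
pulley_black 0.56 [457.0, 261.1, 19.2, 26.1] [[0.343, 0.237, 0.006], [0.37, 0.26, 0.029], [0.382, 0.276, 0.032]]
pulley_black 0.53 [345.6, 214.9, 21.9, 21.0] [[0.332, -0.051, 0.006], [0.357, -0.03, 0.028], [0.369, -0.015, 0.033]]
```

View pics/s5.png

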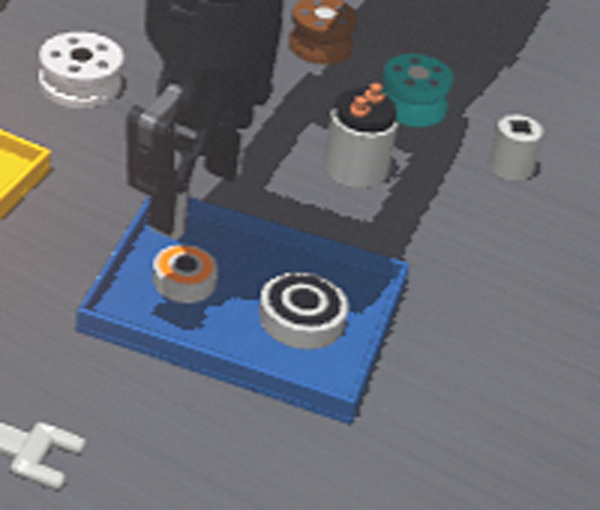

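Both bearings lie flat in the blue tray (crop 185,275 and 305,310). Next is the silver pulley.

{"method": "move_arm", "body": {
  "series": [
    [[1, 0, 0, -20, 0], [1, -15, -12, -40, 0], [1, -40, -33, -50, 0], [1, -68, -56, -50, 0], [1, -96, -79, -50, 0], [1, -124, -102, -50, 0], [1, -150, -123, -50, 0], [1, -165, -135, -40, 0], [1, -171, -140, -15, 0], [1, -171, -140, 5, 0]]
  ]
}}

```text
time_s: 17.73
eef_pos: [0.4793, 0.0498, 0.0306]
eef_rot: [-0.0, 0.707, 0.707, -0.001]
wrist_force: [-0.2, -0.2, -0.6]
opening: 1.001
grasp_force: 0.0
```

{"method": "move_arm", "body": {
  "series": [
    [[1, 0, 0, 10, 0], [1, 0, 0, 15, 0], [1, 0, 0, 15, 0], [1, 0, 0, 15, 0], [1, 0, 0, 15, 0], [1, 0, 0, 15, 0], [1, 0, 0, 15, 0], [1, 0, 0, 15, 0], [1, 0, 0, 15, 0], [1, 0, 0, 15, 0]]
  ]
}}

```text
time_s: 18.57
eef_pos: [0.4814, 0.0511, 0.0173]
eef_rot: [0.0, 0.707, 0.707, 0.0]
wrist_force: [0.3, 0.2, 0.3]
opening: 0.999
grasp_force: 0.0
```

{"method": "move_arm", "body": {
  "series": [
    [[1, 0, 0, 14, 0], [1, 0, 0, 26, 0], [1, 0, 0, 34, 0], [1, 0, 0, 39, 0], [1, 0, 0, 39, 0], [0.7, 0, 0, 39, 0], [0.5, 0, 0, 39, 0], [0, 0, 0, 39, 0], [0, 0, 0, 39, 0], [0, 0, 0, 39, 0]]
  ]
}}

```text
time_s: 19.4
eef_pos: [0.4818, 0.051, -0.0207]
eef_rot: [0.0, 0.707, 0.708, 0.0]
wrist_force: [-2.3, 0.3, 9.0]
opening: 0.667
grasp_force: 61.9
```

{"method": "move_arm", "body": {
  "series": [
    [[0, 0, 0, -30, 0], [0, 0, 0, -60, 0], [0, -12, 24, -80, 0], [0, -28, 57, -80, 0], [0, -44, 90, -80, 0], [0, -60, 123, -80, 0], [0, -74, 152, -80, 0], [0, -80, 164, -80, 0], [0, -80, 164, -70, 0], [0, -80, 164, -50, 0]]
  ]
}}

```text
time_s: 20.23
eef_pos: [0.6476, -0.0296, 0.0299]
eef_rot: [0.002, 0.707, 0.707, 0.001]
wrist_force: [0.7, -0.1, -3.0]
opening: 0.669
grasp_force: 66.0
```

{"method": "move_arm", "body": {
  "series": [
    [[0, 0, 0, 12, 0], [0, 0, 0, 22, 0], [0, 0, 0, 30, 0], [0, 0, 0, 36, 0], [0, 0, 0, 36, 0], [0, 0, 0, 36, 0], [0, 0, 0, 36, 0], [0, 0, 0, 36, 0], [0, 0, 0, 36, 0], [0, 0, 0, 36, 0]]
  ]
}}

```text
time_s: 21.07
eef_pos: [0.6458, -0.0289, -0.0073]
eef_rot: [0.0, 0.707, 0.707, 0.0]
wrist_force: [0.8, -0.9, -2.5]
opening: 0.667
grasp_force: 65.9
```

{"method": "move_arm", "body": {
  "series": [
    [[0, 0, 0, 4, 0], [0, 0, 0, 7, 0], [0, 0, 0, 9, 0], [0, 0, 0, 9, 0], [0.72, 0, 0, 9, 0], [0.78, 0, 0, 9, 0], [0.85, 0, 0, 9, 0], [0.85, 0, 0, 9, 0], [0.85, 0, 0, -20, 0], [0.85, 0, 0, -50, 0]]
  ]
}}

```text
time_s: 21.9
eef_pos: [0.6429, -0.0283, 0.04]
eef_rot: [-0.002, 0.707, 0.707, -0.002]
wrist_force: [0.1, -0.3, 0.2]
opening: 0.851
grasp_force: 0.0
```

```bash
python3 - <<'E'
from h import *
p,d=camera("side");W=cloud("side",d);s=ctrl.get_obs();print(s["eef_pos"],s["opening"])
for k in("pulley_silver","pulley_black"):
  for o in outline_of(k,"side")[:1+4*(k=="pulley_black")]:
    Q=W[o["region"]&(d>0)];T=Q[Q[:,2]>np.percentile(Q[:,2],95)-.006];print(k,round(o["conf"],2),o["bbox"],np.round(np.percentile(Q[:,2],95),3),np.round((T.min(0)+T.max(0))/2,3))
E
```

```text
[ 0.64864391 -0.02937855  0.04872698] 0.847899257161672
pulley_silver 0.83 [269.8, 273.8, 26.9, 27.7] 0.033 [ 0.649 -0.03   0.031]
pulley_black 0.84 [426.5, 240.4, 19.4, 24.5] 0.033 [0.332 0.167 0.031]
pulley_black 0.84 [458.0, 261.9, 22.7, 26.0] 0.033 [0.361 0.256 0.031]
pulley_black 0.64 [346.4, 215.9, 20.5, 24.6] 0.033 [ 0.349 -0.037  0.031]
pulley_black 0.6 [397.9, 254.4, 25.8, 22.5] 0.033 [0.418 0.142 0.031]
```

{"method": "move_arm", "body": {
  "series": [
    [[0.95, 0, 0, -20, 0], [0.95, 15, -20, -40, 0], [0.95, 38, -50, -45, 0], [0.95, 61, -80, -45, 0], [0.95, 84, -111, -45, 0], [0.95, 107, -141, -45, 0], [0.95, 130, -171, -45, 0], [0.95, 150, -198, -45, 0], [0.95, 166, -219, -40, 0], [0.95, 173, -228, -20, 0]]
  ]
}}

```text
time_s: 22.88
eef_pos: [0.4158, 0.1459, 0.0631]
eef_rot: [0.001, 0.706, 0.708, 0.001]
wrist_force: [0.7, -0.0, -0.4]
opening: 0.949
grasp_force: 0.0
```

{"method": "move_arm", "body": {
  "series": [
    [[0.95, 0, 0, 15, 0], [0.95, 0, 0, 30, 0], [0.95, 0, 0, 40, 0], [0.95, 0, 0, 46, 0], [0.95, 0, 0, 50, 0], [0.95, 0, 0, 50, 0], [0.95, 0, 0, 50, 0], [0.95, 0, 0, 50, 0], [0.95, 0, 0, 50, 0], [0.95, 0, 0, 50, 0]]
  ]
}}

```text
time_s: 23.72
eef_pos: [0.4177, 0.144, 0.0126]
eef_rot: [0.0, 0.707, 0.707, 0.0]
wrist_force: [-0.2, -0.4, 0.2]
opening: 0.949
grasp_force: 0.0
```

```bash
python3 - <<'E'
from h import *
p,d=camera("side");s=ctrl.get_obs();print(s["eef_pos"],s["opening"])
cv2.imwrite("pics/s6.png",cv2.resize(p[200:320,240:500],None,fx=3,fy=3,interpolation=cv2.INTER_CUBIC))
E
```

```text
[0.41760381 0.14398838 0.01255068] 0.946849092404871
```

View pics/s6.png

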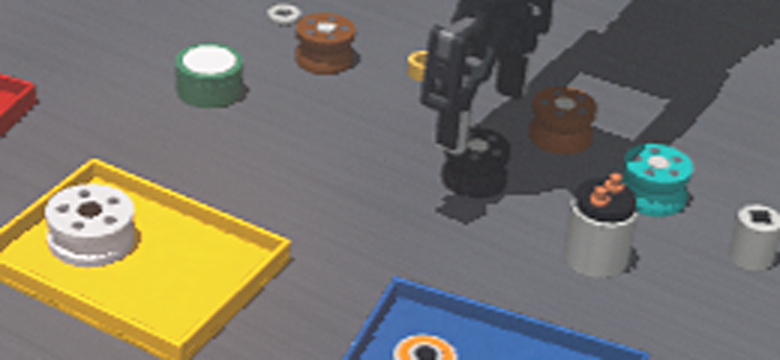

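The silver pulley is flat in the yellow tray (90,220) and the black pulley is between the fingers (475,160). Grasping it.

{"method": "move_arm", "body": {
  "series": [
    [[0.95, 0, 0, 12, 0], [0.95, 0, 0, 22, 0], [0.95, 0, 0, 28, 0], [0.95, 0, 0, 32, 0], [0.95, 0, 0, 32, 0], [0.7, 0, 0, 32, 0], [0.4, 0, 0, 32, 0], [0, 0, 0, 32, 0], [0, 0, 0, 32, 0], [0, 0, 0, 32, 0]]
  ]
}}

```text
time_s: 24.6
eef_pos: [0.4175, 0.144, -0.019]
eef_rot: [0.0, 0.707, 0.708, 0.0]
wrist_force: [-3.0, -0.8, 9.2]
opening: 0.533
grasp_force: 59.9
```

{"method": "move_arm", "body": {
  "series": [
    [[0, 0, 0, -30, 0], [0, 0, 0, -60, 0], [0, -10, 24, -85, 0], [0, -24, 57, -85, 0], [0, -38, 91, -85, 0], [0, -52, 125, -85, 0], [0, -66, 158, -85, 0], [0, -80, 190, -85, 0], [0, -91, 216, -85, 0], [0, -96, 228, -70, 0]]
  ]
}}

```text
time_s: 25.43
eef_pos: [0.6513, 0.0459, 0.0536]
eef_rot: [0.004, 0.707, 0.707, 0.003]
wrist_force: [0.1, 0.4, 0.3]
opening: 0.536
grasp_force: 62.0
```

{"method": "move_arm", "body": {
  "series": [
    [[0, 0, 0, 15, 0], [0, 0, 0, 30, 0], [0, 0, 0, 40, 0], [0, 0, 0, 48, 0], [0, 0, 0, 54, 0], [0, 0, 0, 56, 0], [0, 0, 0, 56, 0], [0, 0, 0, 56, 0], [0, 0, 0, 56, 0], [0, 0, 0, 56, 0]]
  ]
}}

```text
time_s: 26.27
eef_pos: [0.6459, 0.0482, -0.005]
eef_rot: [0.001, 0.707, 0.707, 0.0]
wrist_force: [-0.4, 0.7, -1.0]
opening: 0.53
grasp_force: 62.0
```

{"method": "move_arm", "body": {
  "series": [
    [[0, 0, 0, 4, 0], [0, 0, 0, 7, 0], [0, 0, 0, 9, 0], [0, 0, 0, 9, 0], [0.6, 0, 0, 9, 0], [0.66, 0, 0, 9, 0], [0.75, 0, 0, 9, 0], [0.75, 0, 0, 9, 0], [0.75, 0, 0, -20, 0], [0.75, 0, 0, -60, 0]]
  ]
}}

```text
time_s: 27.1
eef_pos: [0.6411, 0.0486, 0.05]
eef_rot: [-0.004, 0.707, 0.707, -0.003]
wrist_force: [0.4, -0.8, -0.1]
opening: 0.748
grasp_force: 0.0
```

```bash
python3 - <<'E'
from h import *
p,d=camera("side");W=cloud("side",d);s=ctrl.get_obs();print(s["eef_pos"],s["opening"])
for k in("pulley_silver","pulley_black","solenoid"):
  for o in outline_of(k,"side")[:1+4*(k=="pulley_black")]:
    Q=W[o["region"]&(d>0)];T=Q[Q[:,2]>np.percentile(Q[:,2],95)-.006];print(k,round(o["conf"],2),o["bbox"],np.round(np.percentile(Q[:,2],95),3),np.round((T.min(0)+T.max(0))/2,3))
E
```

```text
[0.64880846 0.04807163 0.06204295] 0.7489481461445973
pulley_silver 0.97 [270.4, 275.8, 29.9, 29.5] 0.033 [ 0.652 -0.009  0.062]
pulley_black 0.94 [457.4, 261.0, 22.3, 29.4] 0.033 [0.388 0.256 0.042]
pulley_black 0.92 [300.2, 289.9, 23.8, 24.9] 0.037 [0.646 0.047 0.034]
pulley_black 0.69 [427.3, 241.6, 23.6, 20.7] 0.033 [0.331 0.168 0.031]
pulley_black 0.56 [491.4, 279.2, 12.1, 23.3] 0.038 [0.387 0.341 0.036]
pulley_black 0.55 [346.2, 216.6, 21.6, 22.4] 0.033 [ 0.348 -0.036  0.031]
solenoid 0.64 [440.3, 274.9, 24.4, 35.5] 0.059 [0.452 0.255 0.06 ]
```

{"method": "move_arm", "body": {
  "series": [
    [[0.9, 0, 0, -30, 0], [0.9, 15, -14, -50, 0], [0.9, 40, -38, -55, 0], [0.9, 66, -62, -55, 0], [0.9, 93, -87, -55, 0], [0.9, 120, -112, -55, 0], [0.9, 147, -138, -55, 0], [0.9, 174, -163, -55, 0], [0.9, 196, -184, -55, 0], [0.9, 209, -196, -55, 0]]
  ]
}}

```text
time_s: 28.13
eef_pos: [0.4451, 0.2586, 0.1073]
eef_rot: [-0.001, 0.706, 0.708, -0.002]
wrist_force: [-1.0, 0.7, -0.5]
opening: 0.899
grasp_force: 0.0
```

{"method": "move_arm", "body": {
  "series": [
    [[0.9, 0, 0, 5, 0], [0.9, 0, 0, 10, 0], [0.9, 0, 0, 20, 0], [0.9, 0, 0, 30, 0], [0.9, 0, 0, 40, 0], [0.9, 0, 0, 48, 0], [0.9, 0, 0, 50, 0], [0.9, 0, 0, 50, 0], [0.9, 0, 0, 50, 0], [0.9, 0, 0, 50, 0]]
  ]
}}

```text
time_s: 28.97
eef_pos: [0.4496, 0.2571, 0.0596]
eef_rot: [0.0, 0.707, 0.707, 0.0]
wrist_force: [0.0, 0.3, 0.2]
opening: 0.9
grasp_force: 0.0
```

```bash
python3 - <<'E'
from h import *
p,d=camera("side");s=ctrl.get_obs();print(s["eef_pos"],s["opening"])
cv2.imwrite("pics/s7.png",cv2.resize(p[190:330,240:510],None,fx=2.9,fy=2.9,interpolation=cv2.INTER_CUBIC))
E
```

```text
[0.44959733 0.25716995 0.05966122] 0.901746882719787
```

View pics/s7.png

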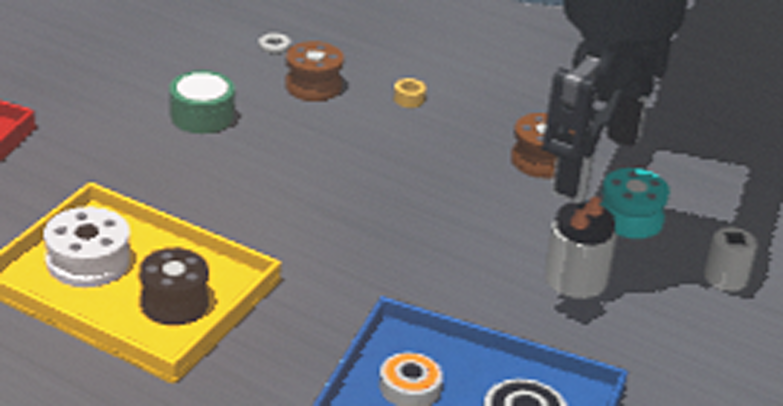

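Both pulleys are flat in the yellow tray (85,245 and 175,285). The fingers straddle the solenoid (582,250) with the gripper's body well above it.

{"method": "move_arm", "body": {
  "series": [
    [[0.9, 0, 0, 12, 0], [0.9, 0, 0, 26, 0], [0.9, 0, 0, 40, 0], [0.9, 0, 0, 52, 0], [0.9, 0, 0, 60, 0], [0.9, 0, 0, 64, 0], [0.9, 0, 0, 64, 0], [0.9, 0, 0, 64, 0], [0.9, 0, 0, 64, 0], [0.9, 0, 0, 64, 0]]
  ]
}}

```text
time_s: 29.85
eef_pos: [0.4498, 0.2573, -0.0042]
eef_rot: [0.0, 0.707, 0.707, 0.001]
wrist_force: [0.2, -0.0, 0.4]
opening: 0.901
grasp_force: 0.0
```

{"method": "move_arm", "body": {
  "series": [
    [[0.9, 0, 0, 0, 0], [0.7, 0, 0, 0, 0], [0.5, 0, 0, 0, 0], [0, 0, 0, 0, 0], [0, 0, 0, 0, 0], [0, 0, 0, 0, 0], [0, 0, 0, 0, 0], [0, 0, 0, 0, 0], [0, 0, 0, 0, 0], [0, 0, 0, 0, 0]]
  ]
}}

```text
time_s: 30.68
eef_pos: [0.4495, 0.2572, -0.0043]
eef_rot: [0.0, 0.707, 0.707, 0.0]
wrist_force: [-0.9, -0.1, 6.1]
opening: 0.493
grasp_force: 60.8
```

{"method": "move_arm", "body": {
  "series": [
    [[0, 0, 0, -20, 0], [0, 0, 0, -45, 0], [0, 0, 0, -70, 0], [0, -10, 3, -80, 0], [0, -35, 11, -80, 0], [0, -65, 21, -80, 0], [0, -98, 32, -80, 0], [0, -132, 43, -80, 0], [0, -166, 54, -80, 0], [0, -200, 65, -80, 0]]
  ]
}}

```text
time_s: 31.52
eef_pos: [0.5136, 0.0549, 0.074]
eef_rot: [-0.001, 0.707, 0.707, -0.001]
wrist_force: [-0.5, -0.1, -3.5]
opening: 0.49
grasp_force: 62.0
```

{"method": "move_arm", "body": {
  "series": [
    [[0, -34, 11, 0, 0], [0, -68, 22, 0, 0], [0, -102, 33, 0, 0], [0, -136, 44, 0, 0], [0, -170, 55, 0, 0], [0, -204, 67, 0, 0], [0, -238, 78, 0, 0], [0, -268, 88, 0, 0], [0, -293, 96, 0, 0], [0, -308, 100, 0, 0]]
  ]
}}

```text
time_s: 32.35
eef_pos: [0.6139, -0.2546, 0.0736]
eef_rot: [-0.0, 0.708, 0.707, -0.0]
wrist_force: [-1.0, -0.1, -2.4]
opening: 0.492
grasp_force: 61.9
```

{"method": "move_arm", "body": {
  "series": [
    [[0, 0, 0, 5, 0], [0, 0, 0, 15, 0], [0, 0, 0, 28, 0], [0, 0, 0, 42, 0], [0, 0, 0, 54, 0], [0, 0, 0, 62, 0], [0, 0, 0, 66, 0], [0, 0, 0, 66, 0], [0, 0, 0, 66, 0], [0, 0, 0, 66, 0]]
  ]
}}

```text
time_s: 33.18
eef_pos: [0.6153, -0.2511, 0.01]
eef_rot: [0.001, 0.707, 0.708, 0.0]
wrist_force: [0.9, 0.6, -2.6]
opening: 0.489
grasp_force: 61.9
```

Down 9 mm to about +0.001, then release and rise.

{"method": "move_arm", "body": {
  "series": [
    [[0, 0, 0, 3, 0], [0, 0, 0, 6, 0], [0, 0, 0, 9, 0], [0, 0, 0, 9, 0], [0, 0, 0, 9, 0], [0.55, 0, 0, 9, 0], [0.65, 0, 0, 9, 0], [0.8, 0, 0, 9, 0], [0.8, 0, 0, 9, 0], [0.8, 0, 0, 9, 0]]
  ]
}}

```text
time_s: 34.02
eef_pos: [0.6148, -0.2509, 0.0004]
eef_rot: [0.0, 0.707, 0.707, 0.0]
wrist_force: [0.3, -0.1, 0.6]
opening: 0.798
grasp_force: 0.0
```

{"method": "move_arm", "body": {
  "series": [
    [[0.8, 0, 0, -15, 0], [0.8, 0, 0, -40, 0], [0.8, 0, 0, -70, 0], [0.8, 0, 0, -100, 0], [0.8, 0, 0, -130, 0], [0.8, 0, 0, -140, 0], [0.8, 0, 0, -140, 0], [0.8, 0, 0, -140, 0], [0.8, 0, 0, -140, 0], [0.8, 0, 0, -140, 0]]
  ]
}}

```text
time_s: 34.85
eef_pos: [0.6132, -0.25, 0.1375]
eef_rot: [-0.002, 0.707, 0.707, -0.0]
wrist_force: [-0.6, -0.1, -0.5]
opening: 0.799
grasp_force: 0.0
```

```bash
python3 - <<'E'
from h import *
p,d=camera("side");W=cloud("side",d)
for k in("solenoid","socket","tin"):
  for o in outline_of(k,"side")[:1]:
    Q=W[o["region"]&(d>0)];T=Q[Q[:,2]>np.percentile(Q[:,2],95)-.006];print(k,round(o["conf"],2),o["bbox"],np.round(np.percentile(Q[:,2],95),3),np.round((T.min(0)+T.max(0))/2,3))
cv2.imwrite("pics/s8.png",cv2.resize(p[150:390,140:520],None,fx=2.1,fy=2.1,interpolation=cv2.INTER_CUBIC))
E
```

```text
solenoid 0.81 [204.1, 227.5, 23.1, 30.4] 0.063 [ 0.619 -0.251  0.065]
socket 0.84 [491.3, 278.3, 16.0, 22.0] 0.038 [0.386 0.341 0.036]
tin 0.91 [310.1, 226.0, 23.5, 18.2] 0.032 [ 0.443 -0.082  0.03 ]
```

View pics/s8.png

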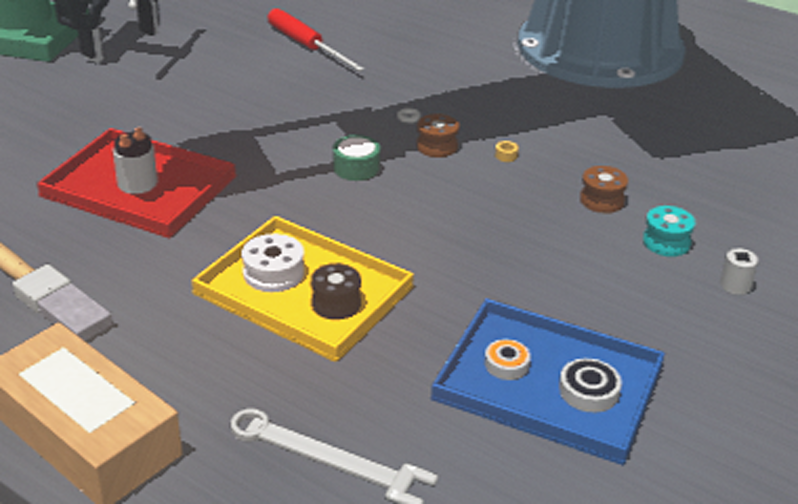

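All five parts stand in their trays: the solenoid at (135,160), pulleys at (273,260) and (335,288), bearings at (508,357) and (590,384). The tin and socket haven't moved.

```bash
python3 -c "
from bench import order
print(order.hand_in())"
```

```text
the job is handed in; nothing more can be done
None
```

The job is handed in: both bearings are in the blue tray, both pulleys in the yellow tray and the solenoid upright in the red tray, with the socket and tin left where they stood, after about 35 s of robot time.

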